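# Point out the screws, the driver and the empty hole

### The job

Show your helper how to finish the steel mounting plate, by pointing straight down with the fingertips: first at the lid of the white-lidded jar, then at the handle of the blue screwdriver, then at the one hole of the plate that has no screw in it. At each, bring the gripper's fingertips centred over it, no more than about 5 cm above it, keep still there for about two seconds, and finish still pointing at the empty hole. Touch and move nothing, and do not point at the red-lidded jar or the red screwdriver or pass low over them.

Things in the scene. Friction and masses are not known exactly. Their poses are not given: they have to be found in the camera images.
- white_lid_jar: Loose clear jar of brass screws with a white lid, about 69x67 mm, 81 mm high. Origin at the centre of its underside, z up. It may swap places with the red-lidded jar.
- white_lid (a point): Centre of the top of the white lid (lid about 60 mm across), 80 mm above the bench top.
- red_lid_jar: Loose clear jar of steel screws with a red lid, 66 mm across, 90 mm high, not to be pointed at. Origin at the centre of its underside, z up.
- red_lid (a point): Centre of the top of the red lid, 90 mm above the bench top.
- blue_screwdriver: Loose screwdriver with a blue handle, lying on the bench, 221 mm long, handle 30 mm thick. Origin under the middle of its length; the handle lies toward its +y, the blade toward its -y. It may swap places with the red screwdriver.
- blue_handle (a point): Point on the axis inside the blue handle, at the middle of the handle's length, about 15 mm above the bench; the handle's surface is 15 mm from it.
- red_screwdriver: Loose screwdriver with a red handle, lying on the bench, 206 mm long, handle 30 mm thick, not to be pointed at. Origin under the middle of its length; the handle lies toward its +y.
- red_handle (a point): Point on the axis inside the red handle, at the middle of the handle's length, about 15 mm above the bench.
- mounting_board: Fixed plywood offcut, 110x80x18 mm, with a dark steel plate 96x66x3 mm on it whose top is 21 mm above the bench. Near the plate's corners, 68 mm (along its x) and 42 mm (along its y) apart, are four screw places: three hold brass screws whose heads stand 3 mm proud, the one at (+34, +21) mm is an empty hole 10 mm wide. Origin at the centre of the underside, z up; it may be turned any way round.
- empty_hole (a point): Centre of the mouth of the empty hole, level with the plate's top, 21 mm above the bench.
- screw_carton: Loose small yellow and blue carton of screws, 55x85x45 mm, on the bench near the vice; a bystander. Origin at the centre of its underside.
There are look-alikes about, which are no part of the job. Of the things that look like the white_lid_jar, the middle-sized one is meant.

How it is judged:
By the outcome, as a careful person would: the job done as asked, in the order asked, and still so for the second after the job is handed in, with the robot touching nothing.
It also fails if it takes over 48 s, if anything falls off the work surface, if the arm or the gripper's body presses on something with over 40 N, if the wrist force passes 120 N, or if a joint passes its speed limit or range.

### The arm

A 7-joint arm with a two-finger parallel gripper is mounted at the origin on a cart in front of the work surface, level with it; the furniture and walls round the work are solid. World frame = base frame: x ahead of the robot, y to its left, z up, the work surface at z = 0. Lengths are in mm, angles in rad, forces in N, time in s.
With the tool pointing down it reaches from about 400 to 875 mm from the base axis. Payload 4.4 kg.
Tool frame: the origin (TCP) lies midway between the tips of the shut fingers; the grasp point (between the pads) lies 19 mm behind it (ctrl.pinch_z is the distance from the TCP to the grasp point, in mm); z points along the fingers, y is the line along which they close (so a half turn about z gives the same grasp; the last joint's range is limited). The gripper opens to 85 mm and grips with 20 to 120 N. Pads are 22 mm wide; open, the fingers measure 114 mm over their backs; the gripper's body (76 mm by 85 mm) begins 54 mm behind the grasp point. The pads swing forward as they close: fully open they stand 13 mm farther back than shut.
Start: joints at [1.036, 0.628, 0.038, 1.517, -0.027, 0.996, -0.02], TCP at [293.709, -579.873, 231.313] pointing down, gripper open.
Joint ranges: [-3.06, 3.06], [-0.37, 2.12], [-1.25, 1.32], [0.18, 2.47], [-1.1, 4.24], [0.23, 1.98], [-2.94, 2.94]. Speed limits (rad/s): [2.57, 2.57, 3.14, 3.14, 3.14, 3.14, 3.14].

### API

Orientations are given as [roll, pitch, yaw] about the fixed x, y, z axes, in that order (R = Rz(yaw) Ry(pitch) Rx(roll)).
In Python, from cell import read_state, cams, order, ctrl gives the robot as it stands.
- The arm moves only by the tool move_arm, never from a script. Its argument "targets" is text: rows parted by semicolons, each of 7 numbers parted by spaces: the gripper's target within -1 to 1 (fully open at 1, half-way at 0, shut at -1), then the shift along the tool's x, y, z in cm, then the turn, a rotation vector about the tool's x, y, z in degrees. A call has 1 to 5 rows; each row shifts and turns the commanded pose from where the row before left it, along the tool's axes as they then stand; what a row does not reach is not made up. A row lasts 1/12 s, in which the tool goes at most 41.7 mm and 7.16 degrees, less where a joint would pass 70% of its speed; a pose out of reach is approached as far as the arm can. A call with a gripper value outside its range is refused whole. The fingers move at their own pace and stop on an object; the grip force is fixed at half the most. Time passes only in rows, so rows that do not move let the fingers close. It gives the time, the measured TCP pose, the force, the opening and the grip force at its end, in the units of the state.
- read_state(): the state, without advancing time (a new reading comes with each control period).
- cams.get_image(name): name is "scene" or "top" or "wrist"; returns a dict with "color" (480x640x3 uint8, red, green, blue), "fovy" (degrees; the focal length in pixels is half the picture's height over the tangent of half this angle, whatever the lens; pixels are square), "cx", "cy" (the principal point, pixels), "rvec" (rotation vector, rad) and "tvec" (3), from world to camera coordinates, as OpenCV has them. Camera axes: x right, y down, z forward; pixel columns grow to the right and rows downward; lengths in mm; the calibration is good to about 2 mm. A picture is of the moment at which its call begins. There is no depth.
- order.finish_job(): hands the job in; it is judged then, once.
The state is a dict: "clock": time; "qpos": joint angles; "qd": joint speeds; "tau": joint torques, N m; "eef_pos": TCP position; "tool_rot": TCP orientation; "force": force on the tool from outside, world axes, zero at the start; "torque": the same for the moment, N m; "width": finger opening in mm; "gripper_force": force on a finger pad.
Only numpy, scipy, OpenCV 4.12 (cv2) and the standard library are available. Lean on these libraries where they do the work, as an engineer would, in place of code of your own. Each camera call takes 0.05 s, during which the arm holds its last target. There are 200 camera calls.

## Working session

There is one attempt and no reset: what is moved stays moved. The work goes in short steps, Python scripts to look and compute and a tool call to move; the robot and the scene stay as the last step left them, time stands still between calls to the robot, and variables do not carry over. Pictures are saved under pics/ and viewed, at most 10 in all, crops included, and the job is handed in when it is done.

Besides the shell and the picture viewer there is one more tool, called after "Emit:" as a command line: name --argument value ..., lists and objects as JSON in quotes. move_arm: Moves the arm, as the interface text tells. Its arguments: {"type":"object","properties":{"targets":{"type":"string"}},"required":["targets"]}

```bash
mkdir -p pics; cat > h.py <<'E'
import numpy as np, cv2
from cell import read_state, cams, order, ctrl
def get(n):
    d=cams.get_image(n); np.savez(f'{n}.npz',**d); return d
def load(n): return dict(np.load(f'{n}.npz'))
def K(d):
    f=240/np.tan(np.radians(float(d['fovy']))/2); return np.array([[f,0,float(d['cx'])],[0,f,float(d['cy'])],[0,0,1]])
def ray(d,u,v,z):
    R=cv2.Rodrigues(np.array(d['rvec'],float))[0]; t=np.array(d['tvec'],float).ravel()
    c=-R.T@t; r=R.T@np.linalg.inv(K(d))@[u,v,1]; return c+r*(z-c[2])/r[2]
def save(im,p): cv2.imwrite('pics/'+p,cv2.cvtColor(im,cv2.COLOR_RGB2BGR))
E
python3 - <<'E'
from h import *
for n in('top','scene'): d=get(n); save(d['color'],n+'.png'); print(n,d['fovy'],d['cx'],d['cy'],-cv2.Rodrigues(np.array(d['rvec'],float))[0].T@np.array(d['tvec'],float).ravel())
s=read_state(); print(s['clock'],s['eef_pos'],s['tool_rot'],s['width'])
E
```

```text
top 49.267802922541456 322.99934942958475 240.5963143636379 [429.97622437 131.79164158 935.76407261]
scene 43.71923399353312 328.00548374301803 248.05383428156517 [-55.22067782 784.02613131 891.82458261]
0.1 [ 293.46700116 -579.34222606  230.46346171] [-3.13985150e+00 -1.14757843e-05  4.68789755e-01] 85.48517751459792
```

View pics/top.png

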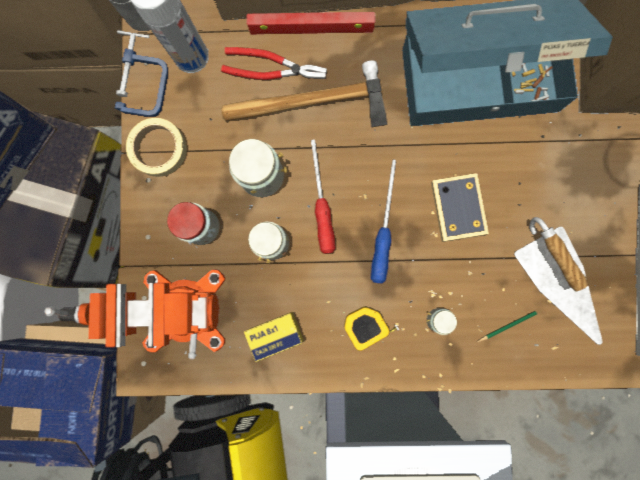

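View pics/scene.png

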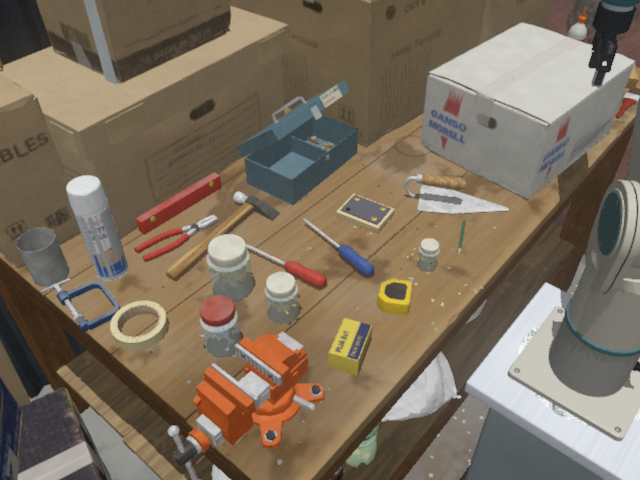

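```bash
python3 - <<'E'
from h import *
d=load('top')
im=d['color']; a=cv2.resize(im[130:290,215:335],None,fx=3.7,fy=3.7,interpolation=cv2.INTER_CUBIC)
b=cv2.resize(im[165:245,425:495],None,fx=5,fy=7.4*.999/1.48,interpolation=cv2.INTER_CUBIC); b=cv2.resize(im[165:245,425:495],None,fx=5,fy=5,interpolation=cv2.INTER_CUBIC)
o=np.zeros((592,800,3),np.uint8); o[:,:444]=a[:592,:444]; o[:400,447:797]=b; save(o,'crop.png')
for n,u,v,z in [('big',255,159,110),('mid',268,238,80),('small',443,317,50),('midL',250,238,80),('midR',286,238,80),('red',187,217,90),('blue',381,255,15),('bl0',385,229,15),('bl1',378,281,15),('redh',325,225,15),('hole',446,190,21),('s1',474,185,21),('s2',480,224,21),('s3',452,227,21),('rightedge',638,240,0)]: print(n,ray(d,u,v,z).round(1))
s=load('scene')
for z in (0,100,200,250,300): print('box',z,[ray(s,u,v,z).round(0)[:2].tolist() for u,v in((428,72),(543,112),(632,68),(527,27))])
print('boxbottom',[ray(s,u,v,0).round(0)[:2].tolist() for u,v in((425,148),(530,187),(617,130))])
E
```

```text
big [634.6 260.3 110. ]
mid [509.1 244.8  80. ]
small [372.6 -42.4  50. ]
midL [509.8 274.6  80. ]
midR [508.4 215.1  80. ]
red [545.9 376.3  90. ]
blue [480.4  54.6  15. ]
bl0 [526.1  46.2  15. ]
bl1 [435.   61.3  15. ]
redh [535.8 151.9  15. ]
hole [591.8 -62.2  21. ]
s1 [ 599.4 -111.4   21. ]
s2 [ 530.3 -118.7   21. ]
s3 [526.2 -70.   21. ]
rightedge [ 497.4 -399.7    0. ]
box 0 [[836.0, -774.0], [449.0, -780.0], [350.0, -1218.0], [753.0, -1293.0]]
box 100 [[736.0, -599.0], [392.0, -604.0], [305.0, -993.0], [662.0, -1060.0]]
box 200 [[636.0, -424.0], [336.0, -429.0], [259.0, -769.0], [572.0, -827.0]]
box 250 [[586.0, -337.0], [307.0, -341.0], [237.0, -657.0], [526.0, -711.0]]
box 300 [[536.0, -250.0], [279.0, -254.0], [214.0, -544.0], [481.0, -595.0]]
boxbottom [[607.0, -407.0], [317.0, -429.0], [250.0, -821.0]]
```

View pics/crop.png

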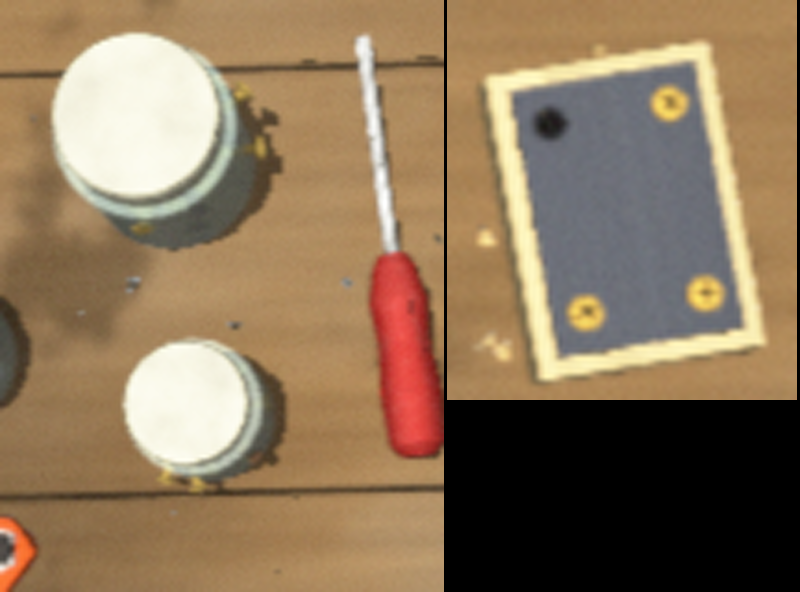

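White-lid candidates in the top view are the big jar (255,159), the middle jar (266,239) and the small jar (443,317). I choose the middle one, and the crop shows its lid about 57 mm across. The empty hole is at (445.6,189.6), with brass screws in the other three corners. The blue handle is at about (381,255). The white carton (top about 205 mm) stands under the start pose, so I rise first.

Emit:
move_arm --targets "-1 0 0 -3.5 0 0 0; -1 0 0 -3.5 0 0 0; -1 2.5 -2.9 0 0 0 0; -1 2.5 -2.9 0 0 0 0; -1 2.5 -2.9 0 0 0 0"

```text
clock: 0.52
eef_pos: [321.2, -467.3, 301.4]
tool_rot: [3.141, -0.0, 0.467]
force: [1.2, 0.4, -0.6]
width: 25.2
gripper_force: 0.0
```

Emit:
move_arm --targets "-1 2.5 -2.9 0 0 0 0; -1 2.5 -2.9 0 0 0 0; -1 2.5 -2.9 0 0 0 0; -1 2.5 -2.9 0 0 0 0; -1 2.5 -2.9 0 0 0 0"

```text
clock: 0.93
eef_pos: [367.2, -280.6, 301.1]
tool_rot: [-3.141, 0.0, 0.469]
force: [1.3, 0.8, -0.0]
width: 0.3
gripper_force: 0.0
```

Emit:
move_arm --targets "-1 2.5 -2.9 0 0 0 0; -1 2.5 -2.9 0 0 0 0; -1 2.5 -2.9 0 0 0 0; -1 2.5 -2.9 0 0 0 0; -1 2.5 -2.9 0 0 0 0"

```text
clock: 1.35
eef_pos: [413.1, -94.9, 301.3]
tool_rot: [3.142, 0.0, 0.469]
force: [1.6, -0.3, -0.6]
width: 0.0
gripper_force: 0.0
```

Emit:
move_arm --targets "-1 2.5 -2.9 0 0 0 0; -1 2.5 -2.9 0 0 0 0; -1 2.5 -2.9 0 0 0 0; -1 2.5 -2.9 0 0 0 0; -1 2 -2.3 0 0 0 0"

```text
clock: 1.77
eef_pos: [457.6, 84.7, 301.3]
tool_rot: [-3.141, -0.001, 0.471]
force: [0.4, -1.5, -0.0]
width: 0.2
gripper_force: 0.0
```

Emit:
move_arm --targets "-1 1.5 -1.7 0 0 0 0; -1 1 -1.1 0 0 0 0; -1 0.5 -0.6 0 0 0 0; -1 0 0 0 0 0 0; -1 0 0 0 0 0 0"

```text
clock: 2.18
eef_pos: [468.6, 124.6, 301.0]
tool_rot: [3.141, 0.001, 0.469]
force: [0.4, 0.3, 0.8]
width: -0.1
gripper_force: 0.0
```

```bash
python3 - <<'E'
from h import *
s=read_state(); print(s['clock'],s['eef_pos'],s['tool_rot'],s['qpos'])
d=get('wrist'); save(d['color'],'w1.png')
E
```

```text
2.1833 [468.60204109 124.56033431 300.99169808] [3.14120310e+00 1.27498363e-03 4.68544450e-01] [-0.14100907  0.31694432 -0.23531698  1.86263913  0.08863774  0.9732545
 -1.51730264]
```

View pics/w1.png

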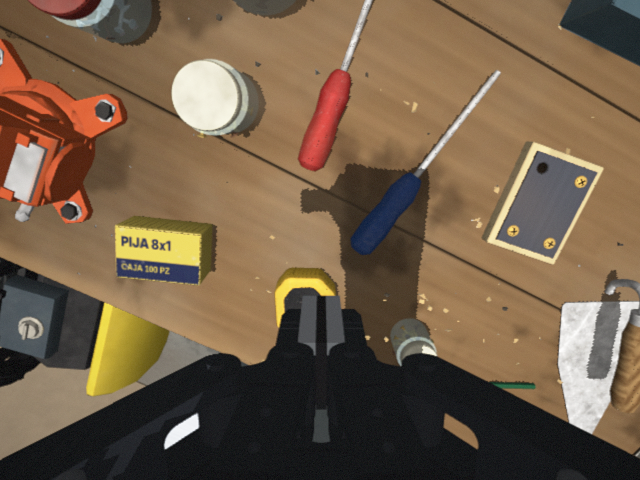

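The wrist view shows the middle jar's lid at (207,97), the blue handle running from (413,177) to (364,248), and the empty hole at (542,168).

```bash
python3 - <<'E'
from h import *
w=load('wrist');t=load('top');s=load('scene')
for n,z,a,b in [('lid',80,(206.5,97),(265.8,239.2)),('h0',15,(412,176),(385,228)),('h1',15,(364,248),(378.5,281.5)),('hole',21,(542,168),(445.6,189.6)),('screw',24,(581,182),(469.4,185.8))]:
    print(n,ray(w,*a,z).round(1),ray(t,*b,z).round(1))
p=read_state()['eef_pos']; g=ray(w,206.5,97,80)-p
yaw=.4687;c,sn=np.cos(yaw),np.sin(yaw);print((g@[c,sn,0],g@[sn,-c,0]))
E
```

```text
lid [507.8 249.8  80. ] [507.2 248.5  80. ]
h0 [527.4  50.1  15. ] [527.9  46.2  15. ]
h1 [437.9  57.4  15. ] [434.1  60.4  15. ]
hole [592.9 -60.5  21. ] [592.5 -61.6  21. ]
screw [ 598.6 -101.9   24. ] [ 597.6 -102.6   24. ]
(np.float64(91.77859103301587), np.float64(-94.61108527731783))
```

Emit:
move_arm --targets "-1 2.3 -2.3 0 0 0 0; -1 2.3 -2.3 0 0 0 0; -1 2.3 -2.4 0 0 0 0; -1 2.2 -2.3 0 0 0 0; -1 0 0 2 0 0 0"

```text
clock: 2.65
eef_pos: [511.0, 256.7, 284.4]
tool_rot: [-3.137, -0.011, 0.473]
force: [0.4, 1.2, -0.2]
width: 0.1
gripper_force: 0.0
```

Emit:
move_arm --targets "-1 0 0 3.5 0 0 0; -1 0 0 3.5 0 0 0; -1 0 0 3.5 0 0 0; -1 0 0 2.5 0 0 0; -1 0 0 1.5 0 0 0"

```text
clock: 3.07
eef_pos: [506.8, 246.3, 133.3]
tool_rot: [3.14, 0.005, 0.466]
force: [0.1, 0.2, 0.3]
width: -0.2
gripper_force: 0.0
```

Emit:
move_arm --targets "-1 0 0 1.2 0 0 0; -1 0 0 1 0 0 0; -1 0 0 0 0 0 0; -1 0 0 0 0 0 0; -1 0 0 0 0 0 0"

```text
clock: 3.48
eef_pos: [508.9, 249.3, 115.2]
tool_rot: [3.141, -0.001, 0.468]
force: [0.7, -0.0, 0.2]
width: -0.4
gripper_force: 0.0
```

```bash
python3 - <<'E'
from h import *
s=read_state(); print(s['clock'],s['eef_pos'],s['tool_rot'])
o=np.zeros((480,800,3),np.uint8)
d=get('wrist'); o[:,:400]=d['color'][:,120:520]; e=get('scene'); o[:400,400:]=cv2.resize(e['color'][200:400,180:380],None,fx=2,fy=2); save(o,'w2.png')
E
```

```text
3.4833 [508.87553344 249.25966427 115.20683708] [ 3.14140220e+00 -1.47045597e-03  4.67975868e-01]
```

View pics/w2.png

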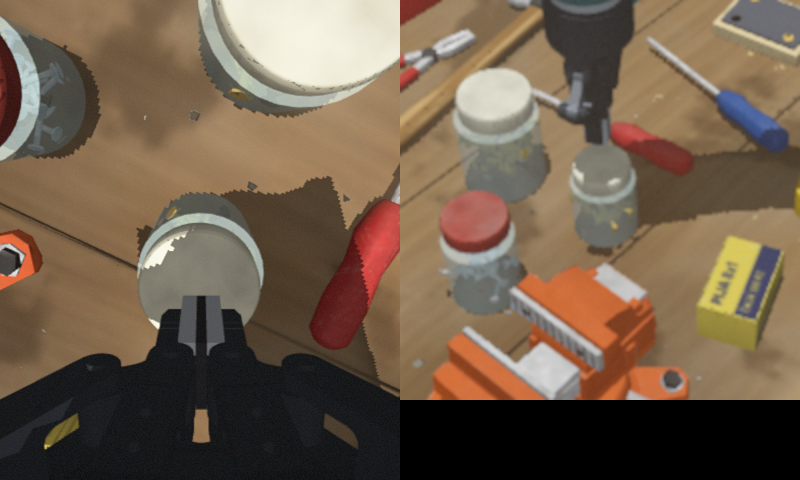

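The fingertips are over the middle white lid (shadowed lid around (200,280)), about 35 mm up. I'll go slightly lower and hold there.

Emit:
move_arm --targets "-1 -0.1 0 0.7 0 0 0; -1 0 0 0 0 0 0; -1 0 0 0 0 0 0; -1 0 0 0 0 0 0; -1 0 0 0 0 0 0"

```text
clock: 4.0
eef_pos: [507.3, 249.1, 107.4]
tool_rot: [3.142, -0.0, 0.469]
force: [0.1, -0.0, 0.5]
width: -0.2
gripper_force: 0.0
```

Emit:
move_arm --targets "-1 0 0 0 0 0 0; -1 0 0 0 0 0 0; -1 0 0 0 0 0 0; -1 0 0 0 0 0 0; -1 0 0 0 0 0 0"

```text
clock: 4.42
eef_pos: [507.3, 249.0, 107.3]
tool_rot: [3.142, -0.0, 0.469]
force: [-0.5, -0.4, 0.6]
width: -0.5
gripper_force: 0.0
```

Emit:
move_arm --targets "-1 0 0 0 0 0 0; -1 0 0 0 0 0 0; -1 0 0 0 0 0 0; -1 0 0 0 0 0 0; -1 0 0 0 0 0 0"

```text
clock: 4.83
eef_pos: [507.3, 249.0, 107.3]
tool_rot: [3.142, -0.0, 0.469]
force: [-0.3, 0.9, 0.2]
width: -0.1
gripper_force: 0.0
```

Emit:
move_arm --targets "-1 0 0 0 0 0 0; -1 0 0 0 0 0 0; -1 0 0 0 0 0 0; -1 0 0 0 0 0 0; -1 0 0 0 0 0 0"

```text
clock: 5.25
eef_pos: [507.3, 249.0, 107.3]
tool_rot: [-3.142, -0.0, 0.469]
force: [1.1, -0.4, 0.0]
width: -0.1
gripper_force: 0.0
```

Emit:
move_arm --targets "-1 0 0 0 0 0 0; -1 0 0 0 0 0 0; -1 0 0 0 0 0 0; -1 0 0 0 0 0 0; -1 0 0 0 0 0 0"

```text
clock: 5.67
eef_pos: [507.3, 249.0, 107.3]
tool_rot: [3.142, -0.0, 0.469]
force: [-0.7, 0.2, 0.5]
width: 0.5
gripper_force: 0.0
```

Emit:
move_arm --targets "-1 0 0 0 0 0 0; -1 0 0 0 0 0 0; -1 0 0 0 0 0 0; -1 0 0 0 0 0 0; -1 0 0 0 0 0 0"

```text
clock: 6.08
eef_pos: [507.3, 249.0, 107.3]
tool_rot: [-3.142, -0.0, 0.469]
force: [-0.6, -0.4, 1.2]
width: -0.2
gripper_force: 0.0
```

Emit:
move_arm --targets "-1 0 0 -2 0 0 0; -1 0 0 -3.5 0 0 0; -1 0 0 -3.5 0 0 0; -1 0 0 -3.5 0 0 0; -1 0 0 -3.5 0 0 0"

```text
clock: 6.5
eef_pos: [506.9, 248.9, 269.0]
tool_rot: [-3.142, 0.0, 0.469]
force: [1.5, 0.3, -0.3]
width: -0.2
gripper_force: 0.0
```

Emit:
move_arm --targets "-1 -1.9 2.7 0 0 0 0; -1 -1.9 2.7 0 0 0 0; -1 -1.9 2.8 0 0 0 0; -1 -1.9 2.7 0 0 0 0; -1 -1.9 2.7 0 0 0 0"

```text
clock: 6.92
eef_pos: [483.4, 83.2, 267.5]
tool_rot: [3.141, -0.0, 0.469]
force: [0.7, 0.9, 0.1]
width: -0.1
gripper_force: 0.0
```

Emit:
move_arm --targets "-1 -1.6 2.7 0 0 0 0; -1 0 0 0 0 0 0; -1 0 0 2.5 0 0 0; -1 0 0 3.5 0 0 0; -1 0 0 3.5 0 0 0"

```text
clock: 7.33
eef_pos: [483.0, 53.5, 172.4]
tool_rot: [3.14, -0.004, 0.468]
force: [1.4, 0.5, -0.4]
width: 0.3
gripper_force: 0.0
```

Emit:
move_arm --targets "-1 0 0 3.5 0 0 0; -1 0 0 2.5 0 0 0; -1 0 0 1.5 0 0 0; -1 0 0 1 0 0 0; -1 0 0 0 0 0 0"

```text
clock: 7.75
eef_pos: [480.8, 53.5, 85.7]
tool_rot: [-3.141, 0.003, 0.469]
force: [-0.4, -0.3, 1.3]
width: 0.2
gripper_force: 0.0
```

```bash
python3 - <<'E'
from h import *
s=read_state(); print(s['clock'],s['eef_pos'],s['tool_rot'])
o=np.zeros((480,800,3),np.uint8)
d=get('wrist'); o[:,:400]=d['color'][:,120:520]; e=get('scene'); o[:400,400:]=cv2.resize(e['color'][180:380,250:450],None,fx=2,fy=2); save(o,'w3.png')
E
```

```text
7.75 [480.78874871  53.51164475  85.6571837 ] [-3.14050404e+00  3.13432957e-03  4.69056868e-01]
```

View pics/w3.png

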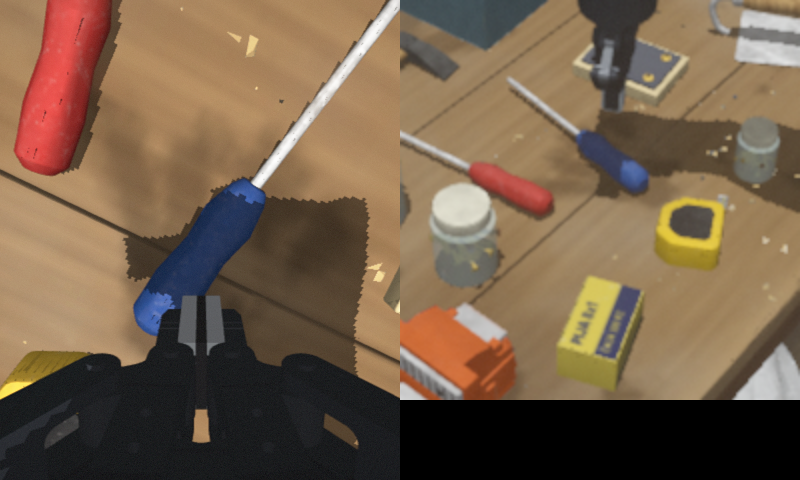

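The blue handle runs from (372,185) to about (267,322) in full wrist pixels. I'll refine its middle from this closer view.

```bash
python3 - <<'E'
from h import *
w=load('wrist')
a=ray(w,372,185,15);b=ray(w,267,322,15);print(a.round(1),b.round(1),((a+b)/2).round(1))
# tip of fingers projected
R=cv2.Rodrigues(w['rvec'])[0]
for p in ([480.8,53.5,85.7],[482,53.5,15.]): print(cv2.projectPoints(np.array([p]),w['rvec'],w['tvec'],K(w),None)[0].ravel())
E
```

```text
[528.4  48.4  15. ] [434.1  64.   15. ] [481.2  56.2  15. ]
[320.91563168 318.8959302 ]
[322.12495053 257.74621954]
```

Emit:
move_arm --targets "-1 0.1 -0.1 1.5 0 0 0; -1 0 0 1.2 0 0 0; -1 0 0 0.8 0 0 0; -1 0 0 0 0 0 0; -1 0 0 0 0 0 0"

```text
clock: 8.27
eef_pos: [482.7, 54.9, 52.9]
tool_rot: [3.141, -0.001, 0.469]
force: [0.6, -0.3, -0.1]
width: -0.2
gripper_force: 0.0
```

Emit:
move_arm --targets "-1 0 0 0 0 0 0; -1 0 0 0 0 0 0; -1 0 0 0 0 0 0; -1 0 0 0 0 0 0; -1 0 0 0 0 0 0"

```text
clock: 8.68
eef_pos: [482.5, 54.8, 52.6]
tool_rot: [3.141, -0.0, 0.469]
force: [-1.0, 0.2, -0.0]
width: 0.2
gripper_force: 0.0
```

Emit:
move_arm --targets "-1 0 0 0 0 0 0; -1 0 0 0 0 0 0; -1 0 0 0 0 0 0; -1 0 0 0 0 0 0; -1 0 0 0 0 0 0"

```text
clock: 9.1
eef_pos: [482.3, 54.8, 52.3]
tool_rot: [-3.142, 0.0, 0.469]
force: [0.4, 0.5, -0.7]
width: -0.1
gripper_force: 0.0
```

Emit:
move_arm --targets "-1 0 0 0 0 0 0; -1 0 0 0 0 0 0; -1 0 0 0 0 0 0; -1 0 0 0 0 0 0; -1 0 0 0 0 0 0"

```text
clock: 9.52
eef_pos: [482.3, 54.8, 52.3]
tool_rot: [3.142, 0.0, 0.469]
force: [-0.0, 0.6, -0.1]
width: 0.2
gripper_force: 0.0
```

Emit:
move_arm --targets "-1 0 0 0 0 0 0; -1 0 0 0 0 0 0; -1 0 0 0 0 0 0; -1 0 0 0 0 0 0; -1 0 0 0 0 0 0"

```text
clock: 9.93
eef_pos: [482.3, 54.8, 52.3]
tool_rot: [3.142, -0.0, 0.469]
force: [0.2, -0.3, -0.9]
width: 0.1
gripper_force: 0.0
```

Emit:
move_arm --targets "-1 0 0 0 0 0 0; -1 0 0 0 0 0 0; -1 0 0 0 0 0 0; -1 0 0 0 0 0 0; -1 0 0 0 0 0 0"

```text
clock: 10.35
eef_pos: [482.3, 54.8, 52.3]
tool_rot: [3.142, -0.0, 0.469]
force: [-0.5, 0.2, -0.6]
width: -0.1
gripper_force: 0.0
```

Emit:
move_arm --targets "-1 0 0 0 0 0 0; -1 0 0 0 0 0 0; -1 0 0 -2 0 0 0; -1 0 0 -3.5 0 0 0; -1 0 0 -3.5 0 0 0"

```text
clock: 10.77
eef_pos: [481.1, 54.7, 142.5]
tool_rot: [-3.14, 0.003, 0.469]
force: [0.7, -0.6, 0.7]
width: -0.1
gripper_force: 0.0
```

Emit:
move_arm --targets "-1 0.9 3 0 0 0 0; -1 0.9 3.1 0 0 0 0; -1 0.9 3.1 0 0 0 0; -1 0.9 3.1 0 0 0 0; -1 1 3 0 0 0 0"

```text
clock: 11.18
eef_pos: [593.1, -62.6, 142.5]
tool_rot: [3.141, 0.0, 0.468]
force: [0.9, 0.3, 0.2]
width: 0.2
gripper_force: 0.0
```

Emit:
move_arm --targets "-1 0 0 0 0 0 0; -1 0 0 2 0 0 0; -1 0 0 2 0 0 0; -1 0 0 1 0 0 0; -1 0 0 0 0 0 0"

```text
clock: 11.6
eef_pos: [590.3, -60.7, 89.9]
tool_rot: [-3.139, 0.004, 0.469]
force: [-0.2, -0.6, -0.7]
width: 0.4
gripper_force: 0.0
```

```bash
python3 - <<'E'
from h import *
s=read_state(); print(s['clock'],s['eef_pos'],s['tool_rot'])
d=get('wrist'); o=d['color'].copy()
save(o,'w4.png')
for p in ([592.7,-61,21.],): print(cv2.projectPoints(np.array([p]),d['rvec'],d['tvec'],K(d),None)[0].ravel())
E
```

```text
11.6 [590.28237633 -60.7146589   89.93812678] [-3.13898891  0.00444473  0.46901722]
[323.80703664 256.91942576]
```

View pics/w4.png

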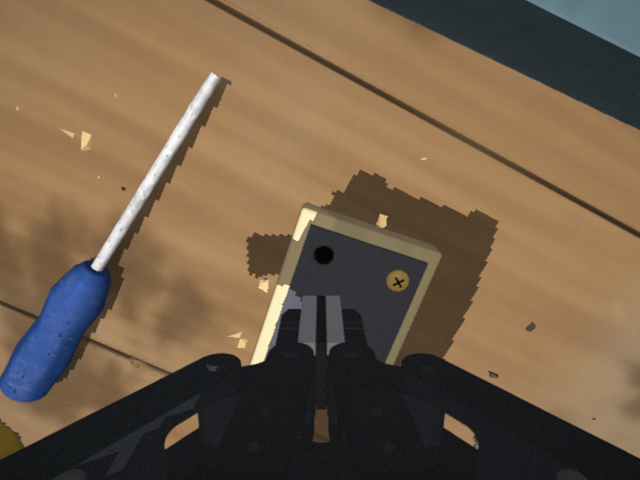

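The empty hole shows at (323.5,255), against a prediction of (323.8,257), so the aim is within about 1 mm. I'll descend and hold.

Emit:
move_arm --targets "-1 0 0 2 0 0 0; -1 0.1 0 1.5 0 0 0; -1 0 0 0.7 0 0 0; -1 0 0 0 0 0 0; -1 0 0 0 0 0 0"

```text
clock: 12.07
eef_pos: [593.8, -60.3, 51.0]
tool_rot: [3.141, -0.001, 0.469]
force: [-0.8, 0.1, -0.2]
width: -0.1
gripper_force: 0.0
```

Emit:
move_arm --targets "-1 0 0 0 0 0 0; -1 0 0 0 0 0 0; -1 0 0 0 0 0 0; -1 0 0 0 0 0 0; -1 0 0 0 0 0 0"

```text
clock: 12.48
eef_pos: [593.6, -60.5, 50.7]
tool_rot: [3.141, -0.001, 0.469]
force: [-0.6, 0.2, -0.2]
width: -0.0
gripper_force: 0.0
```

Emit:
move_arm --targets "-1 0 0 0 0 0 0; -1 0 0 0 0 0 0; -1 0 0 0 0 0 0; -1 0 0 0 0 0 0; -1 0 0 0 0 0 0"

```text
clock: 12.9
eef_pos: [593.3, -60.4, 50.3]
tool_rot: [-3.142, 0.0, 0.469]
force: [-0.5, 0.6, -0.3]
width: -0.0
gripper_force: 0.0
```

Emit:
move_arm --targets "-1 0 0 0 0 0 0; -1 0 0 0 0 0 0; -1 0 0 0 0 0 0; -1 0 0 0 0 0 0; -1 0 0 0 0 0 0"

```text
clock: 13.32
eef_pos: [593.3, -60.4, 50.3]
tool_rot: [-3.142, 0.0, 0.469]
force: [-0.1, -0.4, 0.1]
width: 0.1
gripper_force: 0.0
```

Emit:
move_arm --targets "-1 0 0 0 0 0 0; -1 0 0 0 0 0 0; -1 0 0 0 0 0 0; -1 0 0 0 0 0 0; -1 0 0 0 0 0 0"

```text
clock: 13.73
eef_pos: [593.4, -60.4, 50.3]
tool_rot: [3.142, -0.0, 0.469]
force: [-0.3, 0.7, 0.3]
width: -0.4
gripper_force: 0.0
```

Emit:
move_arm --targets "-1 0 0 0 0 0 0; -1 0 0 0 0 0 0; -1 0 0 0 0 0 0; -1 0 0 0 0 0 0; -1 0 0 0 0 0 0"

```text
clock: 14.15
eef_pos: [593.4, -60.5, 50.3]
tool_rot: [3.142, -0.0, 0.469]
force: [0.5, -0.5, -0.5]
width: -0.1
gripper_force: 0.0
```

Emit:
move_arm --targets "-1 0 0 0 0 0 0; -1 0 0 0 0 0 0; -1 0 0 0 0 0 0; -1 0 0 0 0 0 0; -1 0 0 0 0 0 0"

```text
clock: 14.57
eef_pos: [593.4, -60.4, 50.3]
tool_rot: [3.142, -0.0, 0.469]
force: [-0.4, -0.6, 0.3]
width: 0.1
gripper_force: 0.0
```

```bash
python3 -c "
from h import *
print(order.finish_job())"
```

```text
the job is handed in; nothing more can be done
None
```

The job is handed in: I pointed at the white lid, then the blue handle, then the empty hole, holding over 2 s at each about 22–29 mm above its surface, and ended at the hole at 14.6 s with no contact.

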